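# Scrape the coconut chips off the serving board into the dish

## Robot

A 7-joint arm with a two-finger parallel gripper is mounted at the origin on the work surface. World frame = base frame: x ahead of the robot, y to its left, z up, the work surface at z = 0. Lengths are in m, angles in rad, forces in N, time in s.
With the tool pointing down it reaches from about 0.425 to 0.8 m from the base axis. Payload 8.3 kg.
Tool frame: the origin (TCP) lies on the front face of the gripper's body, between the roots of the fingers; the fingertips stand 73 mm ahead of it and the grasp point (between the pads) lies 54 mm ahead of it; y points along the fingers, x is the direction in which the jaws open and shut, and the axes are right-handed (so a half turn about y gives the same grasp; the last joint's range is limited). The gripper opens to 85 mm and grips with 20 to 120 N. Pads are 22 mm wide; open, the fingers measure 114 mm over their backs; the gripper's body (76 mm by 85 mm) begins 54 mm behind the grasp point. The pads swing forward as they close: fully open they stand 13 mm farther back than shut.
Start: joints at [-1.356, 0.383, 0.016, 1.37, -0.006, 1.388, -0.046], TCP at [0.171, 0.601, 0.304] pointing down, gripper open.
Joint ranges: [-2.95, 2.95], [-0.25, 2.06], [-1.52, 1.56], [0.18, 2.33], [-1.44, 4.58], [0.02, 2.06], [-3.01, 3.01]. Speed limits (rad/s): [2.39, 2.39, 3.01, 3.01, 3.14, 3.14, 3.14].

## Interface

Orientations are given as a unit quaternion [w, x, y, z].
In Python, from rig import robot gives the robot as it stands. The module is installed in compiled form; this text tells all that it offers.
- The arm moves only by the tool servo_tool, never from a script. Its argument "targets" is a list of rows, each a list of 3 entries, a list of its own where there are three numbers: the shift along the tool's x, y, z in units of 30 mm (1.0 is 30 mm), then the turn about the tool's y in units of 5 degrees (1.0 is 5 degrees), then the closure, from 0 (fully open) to 1 (shut). A call has 1 to 10 rows; each row shifts and turns the commanded pose from where the row before left it, along the tool's axes as they then stand; what a row does not reach is not made up. A row lasts 1/8 s, in which the tool goes at most 62.5 mm and 10.7 degrees, less where a joint would pass 70% of its speed; a pose out of reach is approached as far as the arm can. A call is refused whole if a number of a shift passes 1 or a number of a turn 1, either way. A call with a gripper value outside its range is refused whole. The fingers move at their own pace and stop on an object; "grip_force" is the grip in N (left out, the last holds). Time passes only in rows, so rows that do not move let the fingers close. It gives the time, the measured TCP pose, the force and the opening at its end, in the units of the state.
- robot.get_state(): the state, without advancing time (a new reading comes with each control period).
- robot.grab_frame(name): name is "side" or "top"; returns (picture, depth): 400x640x3 uint8, red, green, blue; 400x640 float32, m along the optical axis (not along the pixel's ray), 0 where there is no reading.
- robot.camera_params(name): a dict with "intrinsics" (3x3 intrinsics, pixels), "R" (3x3) and "t" (3): a world point X has camera coordinates R X + t. Camera axes: x right, y down, z forward; pixel columns grow to the right and rows downward; lengths in m; the calibration is good to about 2 mm. A picture is of the moment at which its call begins. camera_params takes no time and is no camera call.
- robot.hand_in(): hands the job in, once; it reports no verdict.
The state is a dict: "time": time; "q": joint angles; "joint_vel": joint speeds; "joint_efforts": joint torques, N m; "tool_pos": TCP position; "tool_rot": TCP orientation; "contact_force": force on the tool from outside, world axes, zero at the start; "wrist_torque": the same for the moment, N m; "gripper_width": finger opening in m.
Only numpy, scipy, OpenCV 4.12 (cv2) and the standard library are available. Lean on these libraries where they do the work, as an engineer would, in place of code of your own. Each camera call takes 0.05 s, during which the arm holds its last target. There are 200 camera calls.

## Task

Pick up the scraper block and use it to wipe all five coconut chips off the serving board and into the green dish that is tucked under the board's end, without the gripper touching the food. Then set the scraper down, upright, back on its cork mat, without dropping it. Do not disturb the jigger, the glasses or the rum bottle.

Things in the scene. Friction and masses are not known exactly. Their poses are not given: they have to be found in the camera images.
- board: Dark wooden footed serving board, fixed. Top 200 mm along its x, 250 mm along its y, 18 mm thick, flat, no raised edge; top face 54 mm above the sideboard, 36 mm of air beneath. Origin: its centre at sideboard height; z up. The dish is tucked under one of the two 200 mm ends (+y or -y, which one varies); the cork mat lies off the other end, 10 mm clear.
- board_top (a point): Centre of the board's top face, 54 mm above the sideboard; axes as the board's.
- dish: Green stoneware oblong dish, loose, about 0.75 kg: outside 210 mm along its x (parallel to the board's end) by 160 mm along its y, 30 mm tall, walls and floor 6 mm, a small lug handle 15 mm out at each x end. Origin: centre of its underside, 190 mm from the board's centre, so 15 mm of it is under the board's end, the rest open beyond. Rim 24 mm below the board's top.
- mat: Cork mat, fixed flat on the sideboard, 210 mm along its x by 110 mm along its y, 4 mm thick; its x is parallel to the board's ends. Origin: centre of its underside.
- scraper: Scraper block standing upright on the mat, loose, about 0.2 kg, 160 mm long (x), 67 mm tall. Foot: black silicone bar 160 x 26 (y) x 16 mm (z); pushes with either long face. Grip: pale maple bar above it, 150 mm long, 22 mm thick (y), 16 to 66 mm above the base; grip from above across its thickness at mid-length. Origin: centre of its underside; z up.
- chip0: Coconut chip, loose on the board's top: white flesh with brown skin along one long side, 34 (x) x 22 (y) x 12 mm (z), about 11 g. Origin: its middle. The chips' centres start within 55 mm of the board's centre line along x and within 65 mm of its centre along y, at any yaw.
- chip1: Coconut chip, loose on the board's top: white flesh with brown skin along one long side, 34 (x) x 22 (y) x 12 mm (z), about 11 g. Origin: its middle. The chips' centres start within 55 mm of the board's centre line along x and within 65 mm of its centre along y, at any yaw.
- chip2: Coconut chip, loose on the board's top: white flesh with brown skin along one long side, 34 (x) x 22 (y) x 12 mm (z), about 11 g. Origin: its middle. The chips' centres start within 55 mm of the board's centre line along x and within 65 mm of its centre along y, at any yaw.
- chip3: Coconut chip, loose on the board's top: white flesh with brown skin along one long side, 34 (x) x 22 (y) x 12 mm (z), about 11 g. Origin: its middle. The chips' centres start within 55 mm of the board's centre line along x and within 65 mm of its centre along y, at any yaw.
- chip4: Coconut chip, loose on the board's top: white flesh with brown skin along one long side, 34 (x) x 22 (y) x 12 mm (z), about 11 g. Origin: its middle. The chips' centres start within 55 mm of the board's centre line along x and within 65 mm of its centre along y, at any yaw.
- jigger: Double-ended steel jigger standing on the sideboard beyond the board (farther from the robot), 44 mm across, 84 mm tall; leave alone. Origin: centre of its underside.
- rum: Sealed dark rum bottle, 80 mm across, 255 mm tall, on the lower tier (50 mm high) of a clear acrylic riser, 360 mm long and 190 mm deep, at the right (-y) of the work; leave alone. Origin: centre of its underside.
- glass0: Clear glass, 68 mm across, 88 mm tall, in a row of four on the upper tier (120 mm high) of the acrylic riser, behind the rum bottle; leave alone. Origin: centre of its underside.
- glass1: Clear glass, 68 mm across, 88 mm tall, in a row of four on the upper tier (120 mm high) of the acrylic riser, behind the rum bottle; leave alone. Origin: centre of its underside.
- glass2: Clear glass, 68 mm across, 88 mm tall, in a row of four on the upper tier (120 mm high) of the acrylic riser, behind the rum bottle; leave alone. Origin: centre of its underside.
- glass3: Clear glass, 68 mm across, 88 mm tall, in a row of four on the upper tier (120 mm high) of the acrylic riser, behind the rum bottle; leave alone. Origin: centre of its underside.
Things that resemble listed ones, but are neither listed nor needed, are in the scene too. There is more than one size of the scraper; the one meant has the size given above.

How it is judged:
By the outcome, as a careful person would: the job done as asked, in the order asked, and still so for the second after the job is handed in, with the robot touching nothing.
It also fails if it takes over 48 s, if anything falls off the work surface, if the arm or the gripper's body presses on something with over 40 N, if the wrist force passes 120 N, or if a joint passes its speed limit or range.

## Working session

There is one attempt and no reset: what is moved stays moved. The work goes in short steps, Python scripts to look and compute and a tool call to move; the robot and the scene stay as the last step left them, time stands still between calls to the robot, and variables do not carry over. Pictures are saved under pics/ and viewed, about 8 in all and at most 12, crops included, and the job is handed in when it is done.

Besides the shell and the picture viewer there is one more tool, called after ">>>" as name(argument=value, ...), one argument or row to a line, values as JSON. servo_tool: Moves the arm, as the interface text tells. Its arguments: {"type":"object","properties":{"targets":{"type":"array"},"grip_force":{"type":"number"}},"required":["targets"]}

```bash
mkdir -p pics
cat > h.py <<'E'
import numpy as np, cv2
from rig import robot
def grab(n,save=None):
    im,d=robot.grab_frame(n)
    if save: cv2.imwrite('pics/'+save,cv2.cvtColor(im,cv2.COLOR_RGB2BGR))
    return im,d
def world(n,d):
    p=robot.camera_params(n);K=np.array(p["intrinsics"]);R=np.array(p["R"]);t=np.array(p["t"])
    v,u=np.mgrid[:d.shape[0],:d.shape[1]]
    c=np.stack([(u-K[0,2])/K[0,0]*d,(v-K[1,2])/K[1,1]*d,d],-1)
    return (c-t)@R
E
python3 - <<'E'
from h import *
for n in("top","side"):
    im,d=grab(n,n+'0.png'); np.savez(n+'0.npz',im=im,d=d,w=world(n,d))
s=robot.get_state();print(s['time'],s['tool_pos'],s['tool_rot'],s['gripper_width'])
for n in("top","side"):
    p=robot.camera_params(n);print(n,p['intrinsics'],-np.array(p['R']).T@p['t'])
E
```

```text
0.1 [0.17126501 0.60073471 0.30299053] [-0.56402117  0.56477237  0.42548636 -0.42646646] 0.08566780497871086
top [[457.26261493   0.         312.03058842]
 [  0.         457.26261493 206.68870847]
 [  0.           0.           1.        ]] [ 0.39402466 -0.01147348  1.45501208]
side [[498.72129911   0.         317.27718191]
 [  0.         498.72129911 198.68112198]
 [  0.           0.           1.        ]] [0.48566681 1.02919371 1.1808926 ]
```

View pics/top0.png

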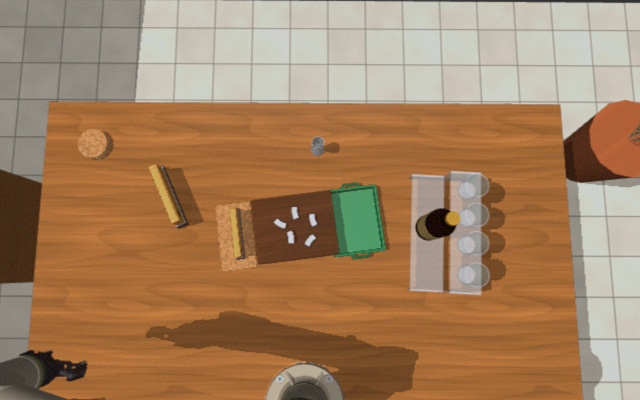

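View pics/side0.png

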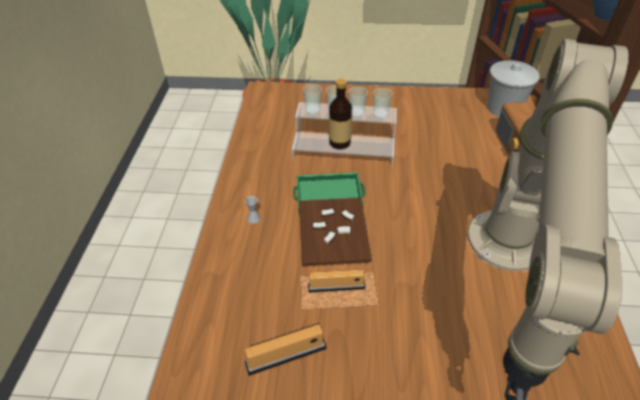

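Top view: candidates are the block on the mat at (237,233), about 160 mm long, and a longer block off the mat at (168,196). The round cork at (94,144) isn't the mat. The dish is at the board's right (-y) end at (358,220), and the chips are around (296,226). I'll measure these and check the choice in a crop.

Run:
```python
from h import *
z=np.load('top0.npz');w=z['w'];im=z['im'];hsv=cv2.cvtColor(im,cv2.COLOR_RGB2HSV)
Z=w[...,2]
def rep(name,m,big=30):
    n,l,st,_=cv2.connectedComponentsWithStats(m.astype(np.uint8))
    for i in range(1,n):
        if st[i,4]<big: continue
        p=w[l==i]; r=cv2.minAreaRect((p[:,:2]*1000).astype(np.float32))
        print(name,st[i],'rect',np.round(r[0],1),np.round(r[1],1),round(r[2],1),'z',np.round(np.percentile(p[:,2],[5,50,95])*1000,1))
V,U=np.mgrid[:400,:640]
roi=(U>140)&(U<400)&(V>130)&(V<290)
rep('high',roi&(Z>.060)&(Z<.09))
rep('board',roi&(Z>.045)&(Z<.058)&(hsv[...,2]<110))
rep('white',roi&(hsv[...,1]<70)&(hsv[...,2]>150)&(Z>.05),10)
rep('green',roi&(hsv[...,0]>60)&(hsv[...,0]<90)&(hsv[...,1]>100))
rep('cork',roi&(Z<.012)&(U<262)&(U>210)&(V>195)&(Z>.0025))
cv2.imwrite('pics/crop1.png',cv2.resize(cv2.cvtColor(im[170:285,205:400],cv2.COLOR_RGB2BGR),None,fx=4,fy=4,interpolation=cv2.INTER_CUBIC))
```

```text
high [312 136  13  12  77] rect [788.7 -40.1] [36.2 36.5] 54.8 z [61.5 75.9 86.8]
high [149 164  33  60 617] rect [627.5 426.4] [192.1  30.4] 24.3 z [66.6 84.8 89. ]
high [291 207  10  13  79] rect [570.   28.4] [36.9 27.6] 0.3 z [61.3 65.6 71.1]
high [230 208  13  49 368] rect [510.6 210.2] [148.1  22.4] 7.8 z [64.5 71.2 76.2]
high [309 213   9  14  81] rect [549.3 -24.8] [37.6 23.7] 11.3 z [61.4 66.4 71.9]
high [273 219  14  10  79] rect [540.2  77.5] [44.4 24.5] 54.0 z [61.1 66.6 71.2]
high [288 230   9  13  74] rect [496.4  42.1] [36.8 24.1] 18.7 z [62.9 68.3 71.9]
high [305 233  11  13  77] rect [489. -17.] [22.6 38.1] 55.9 z [62.  66.4 71. ]
board [ 252  190   88   74 4043] rect [529.3  30.2] [198.6 250.5] 7.6 z [49.8 54.3 57.5]
white [292 207   6  12  59] rect [571.1  31.5] [34.7 15.4] 0.8 z [59.9 65.9 71.9]
white [309 214   8  12  63] rect [549.9 -23. ] [34.9 17.7] 16.8 z [62.4 66.6 72.8]
white [274 219  12   9  63] rect [477.4  32.3] [186.6  25.6] 35.5 z [60.  66.9 71.4]
white [287 231   7  12  68] rect [450.9  25.4] [133.5  23.1] 23.1 z [54.4 67.3 71.8]
white [305 235  11  11  61] rect [488.1 -15.3] [16.4 34.8] 53.4 z [62.  66.4 70.5]
green [ 331  183   54   76 3032] rect [ 537.5 -115.3] [254.3 246.5] 8.2 z [ 3.1  8.8 31.6]
cork [ 213  197   48   87 1547] rect [495.1 226.4] [266.4 143.6] 9.2 z [2.8 5.5 9.8]
```

View pics/crop1.png

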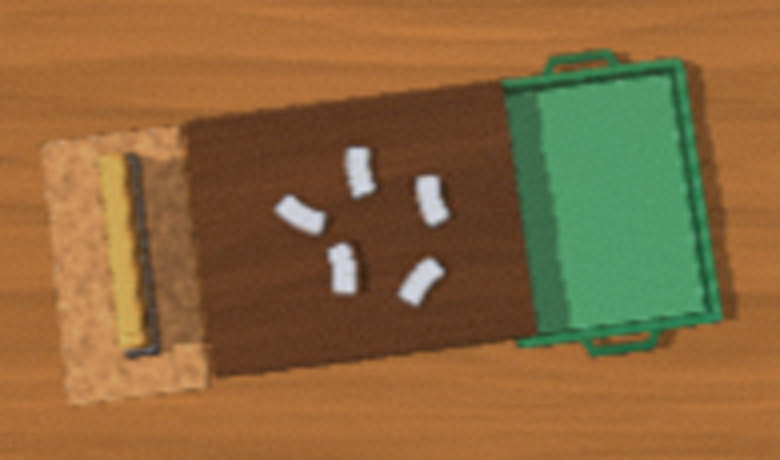

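The crop confirms the choice: the block on the mat measures 148 × 22 mm with its top at 71 mm (67 + 4). The other one is 192 × 30 mm. The board (199 × 250.5 mm, top at 54.3 mm) is yawed 7.6°.

```bash
cat >> h.py <<'E'
from scipy.spatial.transform import Rotation as Ro
YAW=np.radians(7.7); BC=np.array([.5293,.0302])
BX=np.array([np.cos(YAW),np.sin(YAW)]); BY=np.array([-np.sin(YAW),np.cos(YAW)])
def b2w(x,y): return BC+x*BX+y*BY
def plan(*pts):
    s=robot.get_state();q=s['tool_rot'];R=Ro.from_quat([q[1],q[2],q[3],q[0]]).as_matrix()
    p=np.array(s['tool_pos'])
    print('t',round(s['time'],2),'pos',p.round(4),'board',np.round([(p[:2]-BC)@BX,(p[:2]-BC)@BY],4),'w',round(s['gripper_width'],4),'F',np.round(s['contact_force'],1))
    print('R cols x,y,z',R.T.round(3).tolist())
    a=np.arctan2(R[1,0],R[0,0]);g=YAW+np.pi/2
    e=(g-a+np.pi/2)%np.pi-np.pi/2
    print('yaw err deg(world)',np.degrees(e).round(2),'-> turn about tool y units',(-np.degrees(e)/5).round(2), 'q7',s['q'][6])
    for t in pts:
        d=np.array(t)-p; print('to',np.round(t,4),'tool units/30mm',(R.T@d/.03).round(2));
E
python3 - <<'E'
from h import *
w=np.load('top0.npz')['w'];sub=w[200:265,225:250].reshape(-1,3);p=sub[(sub[:,2]>.066)&(sub[:,2]<.085)]
print(cv2.minAreaRect((p[:,:2]*1000).astype(np.float32)),p.mean(0))
d=p[:,:2]-BC;print('scraper in board',(d@BX).min(),(d@BX).max(),(d@BY).min(),(d@BY).max())
plan([.5106,.2102,.303],[.5106,.2102,.20])
E
```

```text
((510.65155029296875, 210.2391357421875), (148.0537109375, 22.375110626220703), 7.835385322570801) [0.5106834  0.21007609 0.07162413]
scraper in board -0.06837133685132425 0.07965828790241267 0.16964965247648556 0.19222208788896164
t 0.1 pos [0.1713 0.6007 0.303 ] board [-0.2784  0.6134] w 0.0857 F [-0.1 -0.   0.1]
R cols x,y,z [[0.274, 0.962, -0.002], [-0.0, -0.002, -1.0], [-0.962, 0.274, -0.0]]
yaw err deg(world) 23.61 -> turn about tool y units -4.72 q7 -0.046497468442279054
to [0.5106 0.2102 0.303 ] tool units/30mm [ -9.42   0.02 -14.45]
to [0.5106 0.2102 0.2   ] tool units/30mm [ -9.41   3.45 -14.45]
```

>>> servo_tool(
  targets=[
    [[-0.63,0,-0.96],0,0],
    [[-0.63,0,-0.96],0,0],
    [[-0.63,0,-0.96],0,0],
    [[-0.63,0,-0.96],0,0],
    [[-0.63,0,-0.96],0,0],
    [[-0.63,0,-0.96],0,0],
    [[-0.63,0,-0.96],0,0],
    [[-0.63,0,-0.96],0,0],
    [[-0.63,0,-0.96],0,0],
    [[-0.63,0,-0.96],0,0],
  ],
)

```text
time: 1.35
tool_pos: [0.397, 0.3393, 0.3035]
tool_rot: [-0.564, 0.564, 0.426, -0.426]
contact_force: [0.2, 1.1, -0.4]
gripper_width: 0.0853
```

>>> servo_tool(
  targets=[
    [[-0.63,0,-0.96],0,0],
    [[-0.63,0,-0.96],0,0],
    [[-0.63,0,-0.96],0,0],
    [[-0.63,0.2,-0.96],0,0],
    [[-0.63,0.4,-0.96],0,0],
    [[0,0.6,0],-0.95,0],
    [[0,0.6,0],-0.95,0],
    [[0,0.4,0],-0.95,0],
    [[0,0.4,0],-0.95,0],
    [[0,0.4,0],-0.92,0],
  ],
)

```text
time: 2.6
tool_pos: [0.5088, 0.2098, 0.213]
tool_rot: [0.465, -0.465, -0.533, 0.533]
contact_force: [-0.6, -0.3, 0.2]
gripper_width: 0.0852
```

Run:
```python
from h import *
plan([.5106,.2102,.15],[.5106,.2102,.103])
```

```text
t 2.6 pos [0.5088 0.2098 0.213 ] board [0.0037 0.1808] w 0.0852 F [-0.6 -0.3  0.2]
R cols x,y,z [[-0.136, 0.991, -0.0], [-0.001, -0.0, -1.0], [-0.991, -0.136, 0.001]]
yaw err deg(world) -0.14 -> turn about tool y units 0.03 q7 1.3294876037216465
to [0.5106 0.2102 0.15  ] tool units/30mm [ 0.    2.1  -0.06]
to [0.5106 0.2102 0.103 ] tool units/30mm [ 0.    3.67 -0.07]
```

The fully open fingers (±57 mm) would reach the board's end, so I'll half-close them before going down.

>>> servo_tool(
  targets=[
    [[0,0.3,-0.06],0,0.5],
    [[0,0.4,0],0,0.5],
    [[0,0.4,0],0,0.5],
    [[0,0.4,0],0,0.5],
  ],
)

```text
time: 3.1
tool_pos: [0.5108, 0.2102, 0.168]
tool_rot: [0.466, -0.465, -0.532, 0.532]
contact_force: [0.3, 0.1, 0.3]
gripper_width: 0.0427
```

Run:
```python
from h import *
plan([.5106,.2102,.103])
im,d=grab('side','side1.png')
```

```text
t 3.1 pos [0.5108 0.2102 0.168 ] board [0.0057 0.1809] w 0.0427 F [0.3 0.1 0.3]
R cols x,y,z [[-0.133, 0.991, -0.0], [-0.0, -0.0, -1.0], [-0.991, -0.133, 0.0]]
yaw err deg(world) 0.04 -> turn about tool y units -0.01 q7 1.3403577247483554
to [0.5106 0.2102 0.103 ] tool units/30mm [0.   2.17 0.  ]
```

Lined up to within 0.2 mm, with a 43 mm opening over the 22 mm bar. Next I'll go down and grip.

>>> servo_tool(
  targets=[
    [[0,0.4,0],0,0.5],
    [[0,0.4,0],0,0.5],
    [[0,0.4,0],0,0.5],
    [[0,0.4,0],0,0.5],
    [[0,0.4,0],0,0.5],
    [[0,0.17,0],0,0.5],
    [[0,0,0],0,0.5],
  ],
)

```text
time: 4.03
tool_pos: [0.5107, 0.2101, 0.1034]
tool_rot: [0.465, -0.465, -0.532, 0.533]
contact_force: [0.5, -0.9, 1.0]
gripper_width: 0.0425
```

>>> servo_tool(
  targets=[
    [[0,0,0],0,0.7],
    [[0,0,0],0,0.8],
    [[0,0,0],0,1],
    [[0,0,0],0,1],
    [[0,0,0],0,1],
    [[0,0,0],0,1],
  ],
  grip_force=60,
)

```text
time: 4.78
tool_pos: [0.5112, 0.2104, 0.1043]
tool_rot: [-0.465, 0.465, 0.533, -0.532]
contact_force: [-0.7, 0.1, 5.5]
gripper_width: 0.0215
```

Run:
```python
from h import *
im,d=grab('side'); cv2.imwrite('pics/c2.png',cv2.resize(cv2.cvtColor(im[150:330,220:450],cv2.COLOR_RGB2BGR),None,fx=3,fy=3))
plan()
```

```text
t 4.83 pos [0.5112 0.2104 0.1043] board [0.0062 0.181 ] w 0.0214 F [-0.9  0.3  5.8]
R cols x,y,z [[-0.134, 0.991, 0.0], [0.001, 0.001, -1.0], [-0.991, -0.134, -0.001]]
yaw err deg(world) 0.01 -> turn about tool y units -0.0 q7 1.3620967848515289
```

View pics/c2.png

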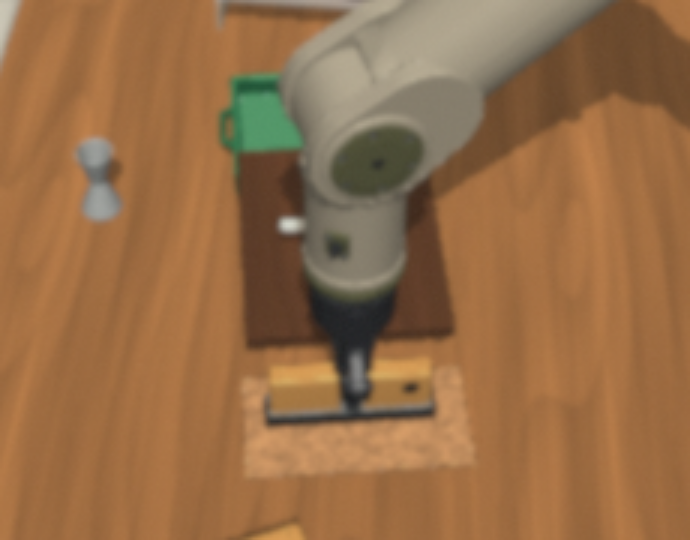

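Side crop: the fingers straddle the bar at mid-length, (355,385) in the crop, the scraper is upright, and the grip width is 21.4 mm. Now I'll lift it.

>>> servo_tool(
  targets=[
    [[0,-0.2,0],0,1],
    [[0,-0.4,0],0,1],
    [[0,-0.5,0],0,1],
    [[0,-0.5,0],0,1],
    [[0,-0.4,0],0,1],
    [[0,0,0],0,1],
    [[0,0,0],0,1],
  ],
)

```text
time: 5.7
tool_pos: [0.5106, 0.2101, 0.1634]
tool_rot: [0.465, -0.465, -0.532, 0.533]
contact_force: [-0.3, -0.3, -2.1]
gripper_width: 0.0215
```

Run:
```python
from h import *
plan([*b2w(.003,.12),.156],[*b2w(.002,-.127),.156])
```

```text
t 5.7 pos [0.5106 0.2101 0.1634] board [0.0055 0.1808] w 0.0215 F [-0.3 -0.3 -2.1]
R cols x,y,z [[-0.134, 0.991, -0.0], [-0.001, -0.0, -1.0], [-0.991, -0.134, 0.001]]
yaw err deg(world) 0.01 -> turn about tool y units -0.0 q7 1.3424277710815193
to [0.5162 0.1495 0.156 ] tool units/30mm [-2.03  0.25  0.08]
to [ 0.5483 -0.0954  0.156 ] tool units/30mm [-10.26   0.25   0.12]
```

>>> servo_tool(
  targets=[
    [[-0.5,0,0.04],0,1],
    [[-0.5,0,0.04],0,1],
    [[-0.5,0,0],0,1],
    [[-0.5,0,0],0,1],
    [[-0.5,0,0],0,1],
    [[0,0.15,0],0,1],
    [[0,0.08,0],0,1],
    [[0,0,0],0,1],
  ],
)

```text
time: 6.7
tool_pos: [0.5181, 0.1364, 0.1564]
tool_rot: [0.465, -0.465, -0.532, 0.533]
contact_force: [-0.6, 0.3, -1.7]
gripper_width: 0.0215
```

Run:
```python
from h import *
plan([*b2w(.002,-.127),.156])
```

```text
t 6.7 pos [0.5181 0.1364 0.1564] board [0.0032 0.1067] w 0.0215 F [-0.6  0.3 -1.7]
R cols x,y,z [[-0.135, 0.991, 0.0], [-0.001, 0.0, -1.0], [-0.991, -0.135, 0.001]]
yaw err deg(world) -0.06 -> turn about tool y units 0.01 q7 1.483077251534404
to [ 0.5483 -0.0954  0.156 ] tool units/30mm [-7.79  0.01  0.05]
```

No contact force and a gap of about 2 mm. Next is the wipe.

>>> servo_tool(
  targets=[
    [[-0.35,0,0],0,1],
    [[-0.35,0,0],0,1],
    [[-0.35,0,0],0,1],
    [[-0.35,0,0],0,1],
    [[-0.35,0,0],0,1],
    [[-0.35,0,0],0,1],
    [[-0.35,0,0],0,1],
    [[-0.35,0,0],0,1],
    [[-0.35,0,0],0,1],
    [[-0.35,0,0],0,1],
  ],
)

```text
time: 7.95
tool_pos: [0.5326, 0.0308, 0.1569]
tool_rot: [0.465, -0.465, -0.532, 0.532]
contact_force: [-0.3, 0.6, -1.6]
gripper_width: 0.0215
```

Run:
```python
from h import *
plan([*b2w(.002,-.127),.156])
a,_=grab('top');b,_=grab('side')
o=np.hstack([cv2.resize(a[170:285,205:400],(780,460))[:, :780],]) 
cv2.imwrite('pics/mid.png',cv2.cvtColor(np.vstack([cv2.resize(a[180:275,245:400],(620,380)),cv2.resize(b[165:245,280:380],(275,220)).repeat(1,0) if 0 else np.pad(cv2.resize(b[165:245,270:395],(344,220)),((0,0),(0,276),(0,0)))]),cv2.COLOR_RGB2BGR))
```

```text
t 7.95 pos [0.5326 0.0308 0.1569] board [0.0034 0.0002] w 0.0215 F [-0.3  0.6 -1.6]
R cols x,y,z [[-0.134, 0.991, 0.0], [-0.0, 0.0, -1.0], [-0.991, -0.134, 0.0]]
yaw err deg(world) 0.01 -> turn about tool y units -0.0 q7 1.696649458175239
to [ 0.5483 -0.0954  0.156 ] tool units/30mm [-4.24  0.03  0.05]
```

View pics/mid.png

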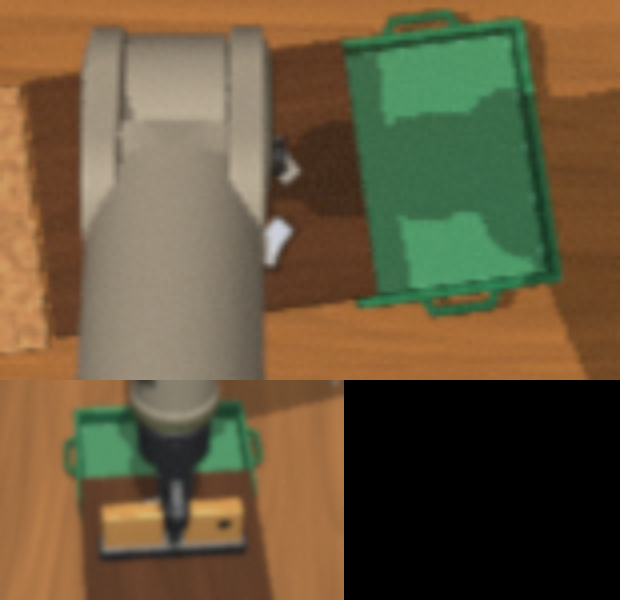

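Mid-wipe picture: two chips show ahead of the arm at (290,165) and (278,240), and none is left behind the scraper, which is upright. I'll continue, slower near the edge.

>>> servo_tool(
  targets=[
    [[-0.28,0.02,0],0,1],
    [[-0.28,0,0],0,1],
    [[-0.28,0,0],0,1],
    [[-0.28,0,0],0,1],
    [[-0.28,0,0],0,1],
    [[-0.28,0,0],0,1],
    [[-0.28,0,0],0,1],
    [[-0.28,0,0],0,1],
    [[-0.28,0,0],0,1],
    [[-0.28,0,0],0,1],
  ],
)

```text
time: 9.3
tool_pos: [0.5438, -0.0523, 0.1563]
tool_rot: [0.465, -0.465, -0.532, 0.532]
contact_force: [1.2, 0.2, -2.0]
gripper_width: 0.0214
```

>>> servo_tool(
  targets=[
    [[-0.2,0,0],0,1],
    [[-0.2,0,0],0,1],
    [[-0.2,0,0],0,1],
    [[-0.2,0,0],0,1],
    [[-0.2,0,0],0,1],
    [[-0.2,0,0],0,1],
    [[-0.2,0,0],0,1],
    [[-0.2,0,0],0,1],
    [[0,0,0],0,1],
    [[0,0,0],0,1],
  ],
)

```text
time: 10.55
tool_pos: [0.5502, -0.0991, 0.1562]
tool_rot: [-0.465, 0.465, 0.532, -0.532]
contact_force: [0.6, -0.6, -2.5]
gripper_width: 0.0214
```

Run:
```python
from h import *
plan()
a,_=grab('top','top3.png');b,_=grab('side')
cv2.imwrite('pics/edge.png',cv2.cvtColor(np.hstack([cv2.resize(a[180:275,245:400],(465,285)),cv2.resize(b[165:260,280:380],(300,285))]),cv2.COLOR_RGB2BGR))
```

```text
t 10.55 pos [ 0.5502 -0.0991  0.1562] board [ 0.0034 -0.1309] w 0.0214 F [ 0.6 -0.6 -2.5]
R cols x,y,z [[-0.134, 0.991, 0.0], [-0.0, 0.0, -1.0], [-0.991, -0.134, 0.0]]
yaw err deg(world) 0.0 -> turn about tool y units -0.0 q7 1.9665709522874428
```

View pics/edge.png

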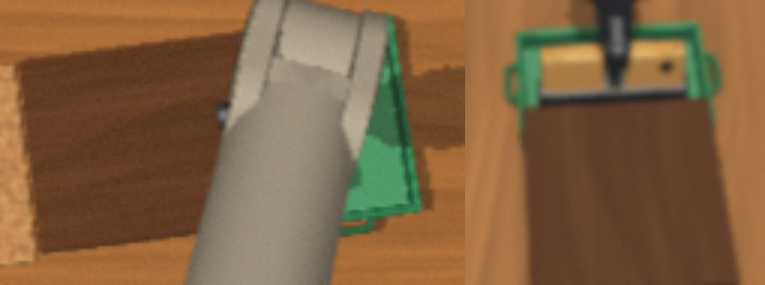

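Edge picture: the board is bare, the scraper's face is about 19 mm past the edge, and the scraper is upright. I'll lift, go back a little, and check the dish.

>>> servo_tool(
  targets=[
    [[0,-0.3,0],0,1],
    [[0,-0.3,0],0,1],
    [[0.5,0,0],0,1],
    [[0.8,0,0],0,1],
    [[0.9,0,0],0,1],
    [[0.9,0,0],0,1],
    [[0.9,0,0],0,1],
    [[0.9,0,0],0,1],
    [[0.7,0,0],0,1],
    [[0,0,0],0,1],
  ],
)

```text
time: 11.9
tool_pos: [0.527, 0.0705, 0.1742]
tool_rot: [-0.464, 0.464, 0.534, -0.533]
contact_force: [0.1, -0.5, -2.7]
gripper_width: 0.0215
```

Run:
```python
from h import *
plan([*b2w(.004,.187),.1745],[*b2w(.004,.187),.1055])
a,d=grab('top','top4.png');b,_=grab('side')
w=world('top',d);hsv=cv2.cvtColor(a,cv2.COLOR_RGB2HSV)
cv2.imwrite('pics/dish.png',cv2.cvtColor(np.hstack([cv2.resize(a[175:270,310:400],(540,570),interpolation=cv2.INTER_CUBIC)]),cv2.COLOR_RGB2BGR))
```

```text
t 11.9 pos [0.527  0.0705 0.1742] board [0.0031 0.0402] w 0.0215 F [ 0.1 -0.5 -2.7]
R cols x,y,z [[-0.138, 0.99, 0.001], [-0.001, 0.001, -1.0], [-0.99, -0.138, 0.0]]
yaw err deg(world) -0.26 -> turn about tool y units 0.05 q7 1.611741285796508
to [0.5082 0.216  0.1745] tool units/30mm [ 4.89 -0.01 -0.05]
to [0.5082 0.216  0.1055] tool units/30mm [ 4.89  2.29 -0.05]
```

View pics/dish.png

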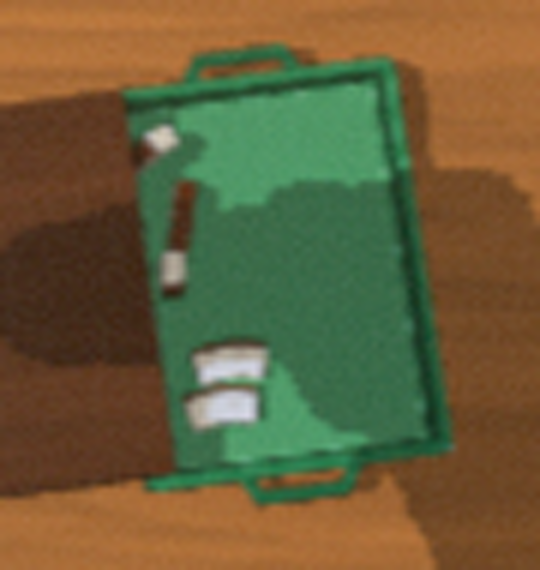

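Dish picture: two chips lie flat at (230,390), two are near (180,215) and (173,270), and one is by the board edge at (155,140). That is five. I'll check that last one's height by depth while carrying the scraper back.

>>> servo_tool(
  targets=[
    [[0.5,0,0],0,1],
    [[0.8,0,0],0,1],
    [[0.9,0,0],0,1],
    [[0.9,0,0],0,1],
    [[0.9,0,0],0,1],
    [[0.6,0,0],0,1],
    [[0.29,0,-0.05],0,1],
    [[0,0,0],0,1],
  ],
)

```text
time: 13.0
tool_pos: [0.5097, 0.2128, 0.1742]
tool_rot: [0.465, -0.465, -0.532, 0.533]
contact_force: [-0.0, -0.4, -2.2]
gripper_width: 0.0215
```

Run:
```python
from h import *
plan([*b2w(.004,.187),.1063])
a,d=grab('top','top5.png');w=world('top',d);hsv=cv2.cvtColor(a,cv2.COLOR_RGB2HSV)
r=np.zeros(d.shape,bool);r[180:265,325:388]=1
D=w[...,:2]-BC;x=D@BX;y=D@BY
m=r&((hsv[...,0]<45)|(hsv[...,0]>150)|(hsv[...,1]<90))&(y<-.122)&(y>-.26)&(abs(x)<.096)
n,l,st,_=cv2.connectedComponentsWithStats(m.astype(np.uint8))
for i in range(1,n):
    if st[i,4]<5: continue
    k=l==i;print(st[i],'x',np.round([x[k].min(),x[k].max()],3),'y',np.round([y[k].min(),y[k].max()],3),'z',np.percentile(w[k][:,2],[5,50,95]).round(3))
```

```text
t 13.0 pos [0.5097 0.2128 0.1742] board [0.005  0.1836] w 0.0215 F [-0.  -0.4 -2.2]
R cols x,y,z [[-0.134, 0.991, -0.0], [-0.0, -0.0, -1.0], [-0.991, -0.134, 0.0]]
yaw err deg(world) -0.0 -> turn about tool y units 0.0 q7 1.3313540511095139
to [0.5082 0.216  0.1063] tool units/30mm [0.11 2.26 0.03]
[331 192   9  13  58] x [0.054 0.092] y [-0.151 -0.123] z [0.005 0.042 0.055]
[335 205   8  24 106] x [-0.021  0.055] y [-0.155 -0.122] z [0.007 0.029 0.051]
[340 231  15  16 186] x [-0.078 -0.032] y [-0.182 -0.134] z [0.006 0.018 0.023]
[337 235   2   9   9] x [-0.068 -0.043] y [-0.128 -0.122] z [0.026 0.055 0.056]
```

>>> servo_tool(
  targets=[
    [[0.1,0.4,0],0,1],
    [[0,0.5,0],0,1],
    [[0,0.5,0],0,1],
    [[0,0.4,0],0,1],
    [[0,0.3,0],0,1],
    [[0,0.1,0],0,1],
    [[0,0.06,0],0,1],
    [[0,0.03,0],0,1],
    [[0,0,0],0,1],
    [[0,0,0],0,1],
  ],
)

```text
time: 14.3
tool_pos: [0.5093, 0.2158, 0.1059]
tool_rot: [-0.465, 0.465, 0.533, -0.532]
contact_force: [-0.6, -0.3, -2.8]
gripper_width: 0.0212
```

>>> servo_tool(
  targets=[
    [[0,0.03,0],0,1],
    [[0,0.03,0],0,1],
    [[0,0,0],0,1],
    [[0,0,0],0,1],
  ],
)

```text
time: 14.8
tool_pos: [0.5093, 0.2158, 0.1043]
tool_rot: [-0.465, 0.465, 0.533, -0.532]
contact_force: [-2.4, -0.8, 5.4]
gripper_width: 0.0215
```

Contact felt: the force went from -2.8 to +5.4 N at the same height as the grasp. I'll release and go up.

>>> servo_tool(
  targets=[
    [[0,0,0],0,0.7],
    [[0,0,0],0,0.6],
    [[0,0,0],0,0.5],
    [[0,0,0],0,0.5],
    [[0,0,0],0,0.5],
  ],
)

```text
time: 15.42
tool_pos: [0.5092, 0.2157, 0.1037]
tool_rot: [0.465, -0.465, -0.532, 0.532]
contact_force: [0.6, 0.8, -0.3]
gripper_width: 0.0427
```

>>> servo_tool(
  targets=[
    [[0,-0.2,0],0,0.5],
    [[0,-0.4,0],0,0.5],
    [[0,-0.5,0],0,0.5],
    [[0,-0.7,0],0,0.5],
    [[0,-0.9,0],0,0.5],
    [[0,-0.9,0],0,0.5],
    [[0,-0.9,0],0,0.5],
    [[0,-0.9,0],0,0.5],
    [[0.5,-0.5,0],0,0.5],
    [[0.9,0,0],0,0.5],
  ],
)

```text
time: 16.68
tool_pos: [0.5041, 0.2579, 0.283]
tool_rot: [-0.466, 0.466, 0.533, -0.531]
contact_force: [0.4, -0.1, -0.1]
gripper_width: 0.0427
```

>>> servo_tool(
  targets=[
    [[0.9,0,0.6],0,0.5],
    [[0.9,0,0.6],0,0.5],
    [[0.9,0,0.6],0,0.5],
    [[0.9,0,0.6],0,0.5],
    [[0.9,0,0.6],0,0.5],
    [[0.9,0,0.6],0,0.5],
    [[0.9,0,0.6],0,0.5],
    [[0,0,0],0,0.5],
  ],
)

```text
time: 17.68
tool_pos: [0.3498, 0.431, 0.2806]
tool_rot: [0.464, -0.463, -0.534, 0.534]
contact_force: [-0.9, -0.3, -1.0]
gripper_width: 0.0424
```

Run:
```python
from h import *
plan()
a,d=grab('top','top6.png');b,_=grab('side','side6.png');w=world('top',d)
sub=w[195:270,215:262].reshape(-1,3);p=sub[(sub[:,2]>.066)&(sub[:,2]<.085)]
print(cv2.minAreaRect((p[:,:2]*1000).astype(np.float32)),p.mean(0))
z0=np.load('top0.npz')['w']
for s in [np.s_[136:148,312:325],np.s_[164:224,149:182]]:
    for q in (z0[s],w[s]):
        q=q.reshape(-1,3);q=q[(q[:,2]>.06)&(q[:,2]<.09)];print(q.mean(0).round(4))
A=cv2.resize(a[175:270,205:400],(780,380),interpolation=cv2.INTER_CUBIC)
B=cv2.resize(b[160:240,280:385],(289,220),interpolation=cv2.INTER_CUBIC);C=cv2.resize(b[70:330,200:460],(220,220));D=cv2.resize(a[185:215,325:360],(257,220),interpolation=cv2.INTER_CUBIC)
cv2.imwrite('pics/fin.png',cv2.cvtColor(np.vstack([A,np.hstack([B,C,D,np.zeros((220,780-289-220-257,3),np.uint8)])]),cv2.COLOR_RGB2BGR))
```

```text
t 17.68 pos [0.3498 0.431  0.2806] board [-0.1241  0.4213] w 0.0424 F [-0.9 -0.3 -1. ]
R cols x,y,z [[-0.14, 0.99, 0.001], [-0.002, 0.001, -1.0], [-0.99, -0.14, 0.002]]
yaw err deg(world) -0.36 -> turn about tool y units 0.07 q7 0.7880000627458034
((509.0570983886719, 214.79306030273438), (149.1362762451172, 22.633560180664062), 7.413801670074463) [0.50781429 0.21407644 0.07093986]
[ 0.7953 -0.0402  0.0753]
[ 0.795  -0.04    0.0759]
[0.6251 0.423  0.0829]
[0.6252 0.4233 0.0833]
```

View pics/fin.png

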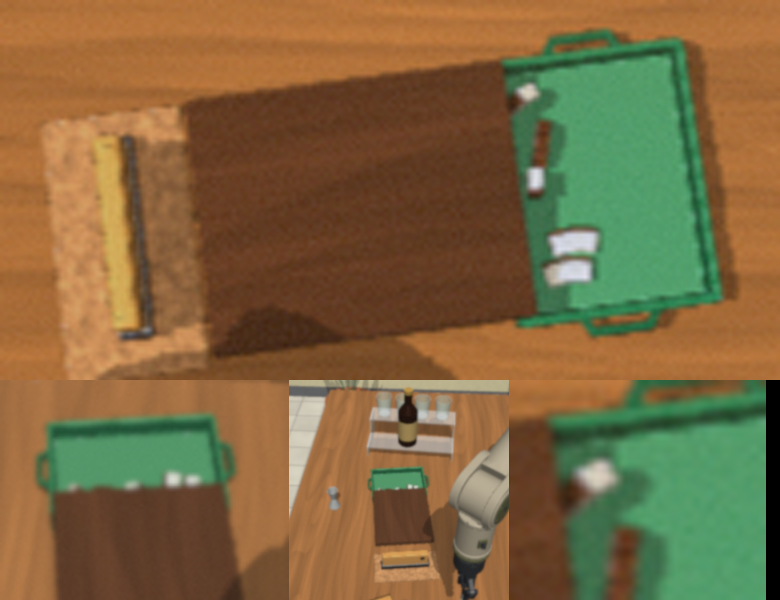

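Run:
```python
from h import *
a,d=grab('top');w=world('top',d);D=w[...,:2]-BC
print('z mm');print((w[194:224,330:345,2]*1000).round().astype(int))
print("y' mm row199",((D@BY)[199,330:345]*1000).round(),"x' col337",((D@BX)[194:224:3,337]*1000).round())
```

```text
z mm
[[  50   47    7    7    9   -2   10   11   12    8   11    5    6 1455
     4]
 [  59   57   13   12    7   10    6   18    6    5    7   11    6   10
    16]
 [  53   57    8    5   10    3   36   37   39   11    8    9   18    7
    10]
 [  53   56    6    7   11   47   42   43   43   38    3    6   10    6
     8]
 [  52   56    7    9   45   44   44   48   34   39    7   11   10    7
     7]
 [  55   52   56   40   49   42   48   45   42    7    9   10   11    8
     7]
 [  57   56   52   33   40   46   50   34   13    6    9   10    7    4
     5]
 [  58   51   56   38   42   38   27    9    8   10   14    6    8   10
    10]
 [  60   59   59   31   35   15   12   17   11   15   14    4    5    9
     9]
 [  54   56   49   26    9    8    6    9   10    8    5   10   14    6
    11]
 [  57   56   54   13    3   12    9   13   10   11    7   11    6    2
     9]
 [  51   54   58   14    5    6   14    9   14    7   29   26   29    6
    10]
 [  56   54   54   50    3    6    6    9    3   22   31   34   23   11
    20]
 [  55   57   58   55    9    2   17    6   10   29   3
[... 763 characters left out ...]
 54   48    7   12   34   40   41   39    3   10   13
    11]
 [  54   58   55   57   59    5    6   37   47   40   44    9   10    6
     9]
 [  51   58   54   50   58   11    1   40   46   48   40   15    0    8
     6]
 [  53   53   54   52   55    5   10   38   39   46   43    4    4    4
     6]
 [  58   53   55   58   55   54    8   40   44   46   44    7    6    6
     5]
 [  54   58   56   52   56   54    5   29   50   43   46   10    7   10
    10]
 [  56   54   62   56   59   54   10   28   38   38   33    7   11   11
     6]]
y' mm row199 [-119. -122. -125. -129. -131. -135. -138. -141. -144. -151. -154. -157.
 -160. -163. -167.] x' col337 [90. 76. 67. 62. 52. 43. 33. 24. 11.  1.]
```

Four chips have depths that fit: two flat, one on edge (top at 28 mm, 22 + 6), one on end (top at about 42 mm, 34 + 6). The chip by the edge is tilted, so I'll average some frames and fit a box to see how it rests.

```bash
cat > fit.py <<'E'
from h import *
from scipy.optimize import differential_evolution as DE
F=[robot.grab_frame('top')[1] for _ in range(16)]
d=np.median([f for f in F],0)
w=world('top',d);D=w[...,:2]-BC;X=(D@BX);Y=(D@BY);Z=w[...,2]
sl=np.s_[193:206,331:343];print((Z[sl]*1000).round().astype(int))
p=robot.camera_params('top');cam=-np.array(p['R']).T@p['t']
cb=np.array([(cam[:2]-BC)@BX,(cam[:2]-BC)@BY,cam[2]])
P=np.stack([X,Y,Z],-1)[sl].reshape(-1,3);ray=P-cb
h=np.array([.017,.011,.006])
obs=P[:,2];bg=np.where(P[:,1]>-.1265,.054,.0075)
def ren(v):
    R=Ro.from_rotvec(v[3:]).as_matrix();o=(cb-v[:3])@R;r=ray@R
    t1=(-h-o)/r;t2=(h-o)/r;tn=np.minimum(t1,t2).max(1);tf=np.maximum(t1,t2).min(1)
    return np.maximum(np.where(tn<tf,cb[2]+tn*ray[:,2],-1),bg)
def cost(v): return np.minimum(abs(ren(v)-obs),.015).mean()
for s in range(3):
    r=DE(cost,[(.05,.09),(-.16,-.115),(.012,.05)]+[(-3.2,3.2)]*3,maxiter=250,popsize=12,seed=s,tol=1e-6)
    R=Ro.from_rotvec(r.x[3:]).as_matrix();ext=abs(R)@h
    print(round(r.fun*1000,2),'mm centre',r.x[:3].round(4),'lo',(r.x[:3]-ext).round(3),'hi',(r.x[:3]+ext).round(3),'long',R[:,0].round(2))
E
time python3 fit.py
```

```text
[[54  7  5  7  8  8  9 11  7  8  7  8]
 [54  8  9  9  8  9  9  8  8  6  6  7]
 [54 10  8  9  8  7  8  9 10  8  8  9]
 [54  9  8  7  9 42 40 39  8  7  7  8]
 [55  9  8  8 45 45 42 40 38  9  6  7]
 [56  7  8 46 46 46 44 42 39  8  8  9]
 [55 52 42 45 48 45 44 41  7  7  7  8]
 [55 55 39 43 46 47 35  8  9  7  7  8]
 [56 54 35 40 41 26  7 10  7  8  8  8]
 [55 53 31 36 17  8  9  7  8  6  9  7]
 [55 55 29  8  8 10  6  9 10  8  7  7]
 [54 54  7  8  8  6  7  9  8  5 10  7]
 [55 55  9  8  9  8  7  7  7 27 28 26]]
1.57 mm centre [ 0.069  -0.1317  0.0315] lo [ 0.056 -0.15   0.019] hi [ 0.082 -0.113  0.044] long [ 0.46 -0.89 -0.06]
1.22 mm centre [ 0.0693 -0.1328  0.0278] lo [ 0.054 -0.152  0.007] hi [ 0.084 -0.113  0.048] long [-0.3   0.52 -0.8 ]
1.22 mm centre [ 0.0693 -0.1328  0.0278] lo [ 0.054 -0.152  0.007] hi [ 0.084 -0.114  0.048] long [-0.3   0.52 -0.8 ]
real	0m21.668s
user	0m12.662s
sys	0m0.328s
```

The best fit (1.2 mm residual) has that chip standing tilted on the dish floor. Its lowest point is at 7 mm, its centre at 28 mm is below the rim and 17 mm inside the near wall, and it hasn't moved since it fell. So all five are in the dish. The scraper is upright on the mat (top at 71 mm) and the arm is clear, so I'll hand in.

```bash
python3 -c "
from rig import robot
print(robot.get_state()['time'],robot.hand_in())"
```

```text
the job is handed in; nothing more can be done
18.625 None
```

I wiped all five coconut chips into the green dish with the 160 mm scraper, set it back upright on its cork mat, and handed the job in at 18.6 s of the 48 s allowed. The hand-in gives no verdict.

- **Board and chips:** the last pictures show the board bare and five chips in the dish: two flat, one on edge, one on end and one tilted close to the board's end. That last chip is the least certain. A box fit puts it on the dish floor with its centre at about 28 mm, only 2 mm below the rim, and it had stayed put since it fell.
- **Scraper:** it stands on the mat about 5 mm from where it started, with its top at 71 mm as expected. It was lowered to contact before I let go.
- **Gripper and food:** I planned for the fingertips to stay more than 10 mm above the chips, and no picture showed contact. The arm hid part of the wipe from both cameras.
- **Other things:** the jigger and the larger scraper measured the same before and after, to within 0.5 mm. The rum bottle and glasses I only checked by eye; they stood in place and the arm never went near them.
- **Forces:** readings at the end of each move stayed under about 6 N.

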